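# Set up two casting flasks over their wax trees

## Task

Get both wax trees ready for investing: lower each steel flask over the tree whose rubber base it fits, so that it stands fully home in the base's recess, and only then push that flask's silicone collar, the one of its size, fully down over its top. Lower everything rather than dropping it, don't knock the brittle wax trees, and leave the mixing bowl and the wax tin where they are.

Things in the scene. Friction and masses are not known exactly. Their poses are not given: they have to be found in the camera images.
- base_small: The smaller of two fixed grey rubber sprue bases, round, 68 mm across, 18 mm high, with a wax tree in the middle. The small flask fits the round recess in its top: floor 6 mm above the bench, 49 mm wide, opening to 58 mm at the lip. Origin: centre of the underside, on the bench; z up.
- tree_small: The brittle blue-green wax tree fixed upright in the small base: a thin trunk with eight tiny ear drops, at most 26 mm across; its top is 47 mm above the bench. It moves with its base. Origin: foot of the trunk on the base's axis, 13 mm above the bench; z up.
- flask_small: The smaller of two plain steel casting flasks: a tube open at both ends, 44 mm outside, 39 inside, 56 mm tall, about 170 g, loose, upright on the bench. In its base it stands on the recess floor with 2.5 mm play all round, its rim 62 mm above the bench. Origin: centre of its lower end; z up along the tube.
- collar_small: The smaller of two stiff off-white silicone collars, loose, right way up, 40 mm tall. Grip its upper ring (46 mm outside, 35 inside, 14 to 40 mm above its origin). The skirt below is 56 mm outside, 48 inside, flared to 54 at the mouth; it slips 14 mm over the small flask's top, and the origin is then 42 mm above the flask's. Origin: centre of its lower end; z up.
- base_large: The larger of two fixed grey rubber sprue bases, round, 84 mm across, 18 mm high, with a wax tree in the middle. The large flask fits the round recess in its top: floor 6 mm above the bench, 65 mm wide, opening to 74 mm at the lip. Origin: centre of the underside, on the bench; z up.
- tree_large: The brittle blue-green wax tree fixed upright in the large base: a thin trunk with eight finger rings standing off it, at most 34 mm across; its top is 62 mm above the bench. It moves with its base. Origin: foot of the trunk on the base's axis, 13 mm above the bench; z up.
- flask_large: The larger of two plain steel casting flasks: a tube open at both ends, 60 mm outside, 55 inside, 72 mm tall, about 320 g, loose, upright on the bench. In its base it stands on the recess floor with 2.5 mm play all round, its rim 78 mm above the bench. Origin: centre of its lower end; z up along the tube.
- collar_large: The larger of two stiff off-white silicone collars, loose, right way up, 40 mm tall. Grip its upper ring (62 mm outside, 51 inside, 14 to 40 mm above its origin). The skirt below is 72 mm outside, 64 inside, flared to 70 at the mouth; it slips 14 mm over the large flask's top, and the origin is then 58 mm above the flask's. Origin: centre of its lower end; z up.
- bowl: A grey rubber mixing bowl, 96 mm across the rim, 50 mm high, empty, loose; not part of the job. Origin: centre of its underside.
- tin: A flat round aluminium wax tin with its lid on, 56 mm across, 16 mm high, loose; not part of the job. Origin: centre of its underside.
There are look-alikes about, which are no part of the job. What is shaped like the collar_small but brown or red is not meant.

How it is judged:
On the way, in this order (a step that is already met when the one before it is completed fails the run):
1. both flasks stand home in the bases of their size (horizontal distance between flask_small and base_small below 0.005 m and z of flask_small in the frame of base_small below 0.009 m and angle between each of flask_small, flask_large's own z axis and vertical below 0.06 rad and horizontal distance between flask_large and base_large below 0.005 m and z of flask_large in the frame of base_large below 0.009 m), for 0.2 s.
2. both collars sit home on the seated flasks of their size (all of step 1 and horizontal distance between collar_small and flask_small below 0.005 m and z of collar_small in the frame of flask_small between 0.036 and 0.045 m and angle between each of collar_small, collar_large's own z axis and vertical below 0.06 rad and horizontal distance between collar_large and flask_large below 0.005 m and z of collar_large in the frame of flask_large between 0.052 and 0.061 m), for 0.2 s.
At the end, for the whole second after the job is handed in: Each flask is home in its own base (within 5 mm of its axis, no more than 3 mm off the recess floor), each collar home on its own flask (within 5 mm of its axis, no more than 3 mm short of fully down), all upright within 0.06 rad and at rest (all of step 2 and linear speed of each of flask_small, collar_small, flask_large, collar_large below 0.02 m/s); the robot touches nothing.
It fails at once if a wax tree is knocked or pressed (more than 5 N) (contact force between any of tree_small, tree_large and anything else above 5 N).
It fails at once if a collar is put on its flask while the flask is not in its base ((horizontal distance between collar_small and flask_small below 0.005 m and z of collar_small in the frame of flask_small between 0.036 and 0.045 m and angle between collar_small's own z axis and vertical below 0.06 rad and (horizontal distance between flask_small and base_small above 0.008 m or z of flask_small in the frame of base_small above 0.013 m)) or (horizontal distance between collar_large and flask_large below 0.005 m and z of collar_large in the frame of flask_large between 0.052 and 0.061 m and angle between collar_large's own z axis and vertical below 0.06 rad and (horizontal distance between flask_large and base_large above 0.008 m or z of flask_large in the frame of base_large above 0.013 m))).
It fails at once if a flask or collar is dropped (falls free at over 0.6 m/s, about 2 cm) ((linear speed of flask_small above 0.6 m/s and contact force between flask_small and the fingers below 0.05 N) or (linear speed of collar_small above 0.6 m/s and contact force between collar_small and the fingers below 0.05 N) or (linear speed of flask_large above 0.6 m/s and contact force between flask_large and the fingers below 0.05 N) or (linear speed of collar_large above 0.6 m/s and contact force between collar_large and the fingers below 0.05 N)).
It fails at once if the bowl or the tin is shifted by more than 20 mm (distance of any of bowl, tin from where it was at the start of the episode above 0.02 m).
It also fails if it takes over 122 s, if anything falls off the work surface, if the arm or the gripper's body presses on something with over 40 N, if the wrist force passes 120 N, or if a joint passes its speed limit or range.

## Robot

A 6-joint arm with a two-finger parallel gripper is mounted at the origin on the work surface. World frame = base frame: x ahead of the robot, y to its left, z up, the work surface at z = 0. Lengths are in m, angles in rad, forces in N, time in s.
With the tool pointing down it reaches from about 0.35 to 0.775 m from the base axis. Payload 5.5 kg.
Tool frame: the origin (TCP) lies on the centre line of the jaws, within the pads' length; the fingertips stand 11 mm ahead of it and the grasp point (between the pads) lies 8 mm behind it; z points along the fingers, y is the direction in which the jaws open and shut (so a half turn about z gives the same grasp; the last joint's range is limited). The gripper opens to 85 mm and grips with 20 to 120 N. Pads are 22 mm wide; open, the fingers measure 114 mm over their backs; the gripper's body (76 mm by 85 mm) begins 54 mm behind the grasp point. The pads swing forward as they close: fully open they stand 13 mm farther back than shut.
Start: joints at [-1.401, 0.313, 0.046, 1.304, 0, 1.431], TCP at [0.175, -0.548, 0.242] pointing down, gripper open.
Joint ranges: [-2.76, 2.76], [-0.86, 1.69], [-1.03, 1.26], [-2.2, 2.34], [-1.47, 1.5], [-3.14, 3.14]. Speed limits (rad/s): [2.57, 2.57, 3.14, 3.14, 3.14, 3.14].

## Interface

Orientations are given as a unit quaternion [w, x, y, z].
In Python, from workcell import env, imaging, order gives the robot as it stands. The module is installed in compiled form; this text tells all that it offers.
- The arm moves only by the tool move_arm, never from a script. Its argument "deltas" is one flat list of numbers, 7 for each row, row after row: the gripper's target within -1 to 1 (shut at 1, half-way at 0, fully open at -1), then the shift along the tool's x, y, z in m, then the turn, a rotation vector about the tool's x, y, z in degrees. In form: [jaw, tx, ty, tz, ax, ay, az, jaw, tx, ty, tz, ax, ay, az, ...]. A call has 1 to 10 rows; each row shifts and turns the commanded pose from where the row before left it, along the tool's axes as they then stand; what a row does not reach is not made up. A row lasts 1/8 s, in which the tool goes at most 62.5 mm and 10.7 degrees, less where a joint would pass 70% of its speed; a pose out of reach is approached as far as the arm can. A call is refused whole if a number of a shift passes 0.0625 or a number of a turn 10.7, either way. A call with a gripper value outside its range is refused whole. The fingers move at their own pace and stop on an object; "squeeze" is the grip in N (left out, the last holds). Time passes only in rows, so rows that do not move let the fingers close. It gives the time, the measured TCP pose, the force and the opening at its end, in the units of the state.
- env.get_state(): the state, without advancing time (a new reading comes with each control period).
- imaging.read_camera(name): name is "side" or "top"; returns a dict with "img" (400x640x3 uint8, red, green, blue), "z_map" (400x640 float32, m along the optical axis (not along the pixel's ray), 0 where there is no reading), "fx", "fy", "cx", "cy" (pixels), "dist" ([k1, k2, p1, p2, k3] as OpenCV has them; the pictures are not rectified), "rvec" (rotation vector, rad) and "tvec" (3), from world to camera coordinates, as OpenCV has them. Camera axes: x right, y down, z forward; pixel columns grow to the right and rows downward; lengths in m; the calibration is good to about 2 mm. A picture is of the moment at which its call begins.
- order.hand_in(): hands the job in, once; it reports no verdict.
Trained networks look in a picture, given as the dict that the camera call returned (one of the last four; its "shot" number tells which), for a name from the list of things; names that differ only in an ending like _2 or _b are one class to them, and where a whole thing is asked for, a point or a joint stands for the part that bears it (a point fixed in the world has none). Each returns a list of dicts, best first, with "confidence" (0 to 1); they miss things now and then, are a little off and sometimes report something else, mostly with a low value. They report only what shows in the picture. A call takes as long as a camera call. They do not tell look-alikes from the thing itself.
- imaging.recognise(picture, thing): "centre" ([column, row] in pixels, amid what is visible of it).
- imaging.cut_out(picture, thing): "mask" (400x640 bool, what is visible of it) and "centre" ([column, row] in pixels, amid what is visible of it).
The state is a dict: "clock": time; "joint_pos": joint angles; "qvel": joint speeds; "tau": joint torques, N m; "tcp_pos": TCP position; "orientation": TCP orientation; "wrist_force": force on the tool from outside, world axes, zero at the start; "ft_torque": the same for the moment, N m; "finger_gap": finger opening in m.
Only numpy, scipy, OpenCV 4.12 (cv2) and the standard library are available. Lean on these libraries where they do the work, as an engineer would, in place of code of your own. Each camera call takes 0.05 s, during which the arm holds its last target.

## Working session

There is one attempt and no reset: what is moved stays moved. The work goes in short steps, Python scripts to look and compute and a tool call to move; the robot and the scene stay as the last step left them, time stands still between calls to the robot, and variables do not carry over. Pictures are saved under pics/ and viewed, and the job is handed in when it is done.

Besides the shell and the picture viewer there is one more tool, called in YAML: its name, and indented under it one key for each argument. move_arm: Moves the arm, as the interface text tells. Its arguments: {"type":"object","properties":{"deltas":{"type":"array"},"squeeze":{"type":"number"}},"required":["deltas"]}

```bash
mkdir -p pics; ls
python3 - <<'E'
from workcell import env, imaging
import cv2
s=env.get_state(); print(s)
for n in ("top","side"):
    p=imaging.read_camera(n); cv2.imwrite(f"pics/{n}0.png",p["img"][:,:,::-1])
    print(n,{k:p[k] for k in p if k not in("img","z_map")})
E
```

```text
pics
{'clock': 0.0, 'joint_pos': array([-1.40059872e+00,  3.14010757e-01,  4.49754618e-02,  1.30359255e+00,
        1.57088740e-05,  1.43119568e+00]), 'qvel': array([ 0.00045385, -0.0002145 , -0.00020778, -0.00072546, -0.00035525,
        0.00037988]), 'tau': array([-4.48909332e-04, -4.80628395e+01,  2.98530668e+01,  1.95503508e-02,
       -1.10545359e-04, -3.03829793e-06]), 'tcp_pos': array([ 0.17520945, -0.54714221,  0.24140152]), 'orientation': array([-9.15769707e-04,  9.88026685e-01,  1.54280364e-01, -6.15562394e-06]), 'wrist_force': array([-0.59531352, -0.3502689 , -0.16923346]), 'ft_torque': array([-0.01670987,  0.04734243,  0.00164179]), 'finger_gap': 0.08568848130045388}
top {'fx': 484.0931591963254, 'fy': 484.0931591963254, 'cx': 319.64967792286876, 'cy': 200.8785710615108, 'dist': array([-0.05900146,  0.        ,  0.        ,  0.        ,  0.        ]), 'rvec': array([ 2.18451773, -2.15789986,  0.10229341]), 'tvec': array([0.01185529, 0.5315904 , 0.98663271]), 'shot': 1}
side {'fx': 386.99119301070806, 'fy': 386.99119301070806, 'cx': 324.546418716946, 'cy': 198.98479747553995, 'dist': array([0.02504172, 0.        , 0.        , 0.        , 0.        ]), 'rvec': array([ 2.34730834, -0.53072788,  0.20137857]), 'tvec': array([-0.46585866,  0.20175257,  0.6329615 ]), 'shot': 2}
```

View pics/top0.png

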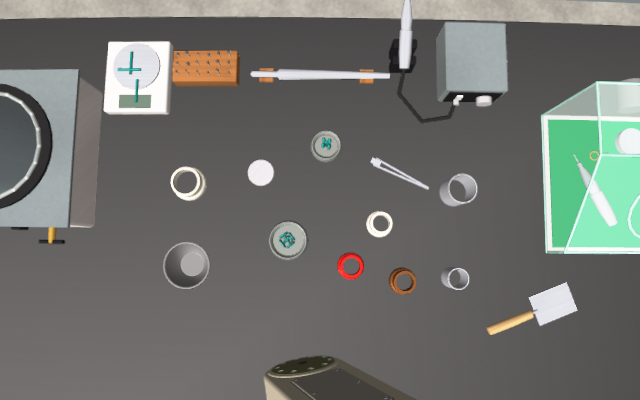

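View pics/side0.png

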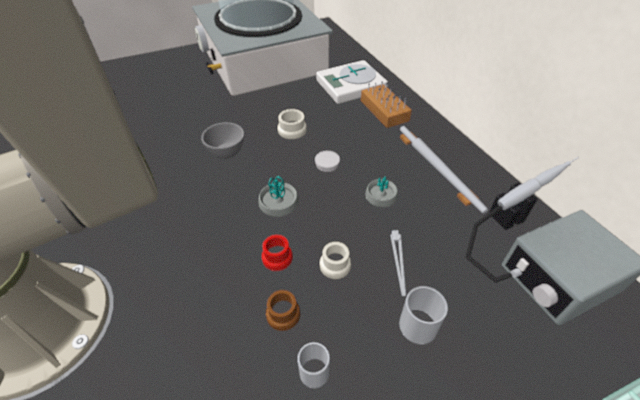

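The top view shows the small base at (325,146), the large base at (288,240), the large flask at (458,190), the small flask at (455,278), the small white collar at (379,224), the large collar at (188,183), the tin at (260,172) and the bowl at (186,265). The red and brown rings at (351,266) and (403,281) are look-alikes. Next I'll measure positions.

```bash
cat > h.py <<'E'
from workcell import env, imaging
import numpy as np, cv2
from scipy.optimize import least_squares
# rim height (top), outer radius, inner radius when standing on bench
RIM={'flask_small':(.056,.022,.0195),'flask_large':(.072,.030,.0275),'collar_small':(.040,.023,.0175),'collar_large':(.040,.031,.0255),
 'base_small':(.018,.034,.029),'base_large':(.018,.042,.037),'tin':(.016,.028,0),'bowl':(.05,.048,.044)}
def cloud(p):
    v,u=np.mgrid[0:400,0:640]
    K=np.array([[p['fx'],0,p['cx']],[0,p['fy'],p['cy']],[0,0,1]])
    n=cv2.undistortPoints(np.stack([u.ravel(),v.ravel()],1).astype(np.float64)[:,None],K,p['dist']).reshape(400,640,2)
    z=p['z_map'].astype(float)
    P=np.dstack([n[...,0]*z,n[...,1]*z,z])
    R=cv2.Rodrigues(p['rvec'])[0]
    W=(P-p['tvec'])@R
    W[z==0]=np.nan
    return W
def proj(p,X):
    K=np.array([[p['fx'],0,p['cx']],[0,p['fy'],p['cy']],[0,0,1]])
    return cv2.projectPoints(np.atleast_2d(X).astype(float),p['rvec'],p['tvec'],K,p['dist'])[0].reshape(-1,2)
def rimfit(p,mask,ztop,ro,ri,tol=.005):
    """points of the rim (annulus at height ztop)"""
    W=cloud(p)[mask]; W=W[np.isfinite(W[:,0])]
    T=W[abs(W[:,2]-ztop)<tol]
    if len(T)<8: return None
    rm=(ro+ri)/2; h=(ro-ri)/2+.0005
    def f(c):
        d=np.hypot(T[:,0]-c[0],T[:,1]-c[1]); return np.maximum(abs(d-rm)-h,0)+.1*abs(d-rm)
    c0=(T[:,:2].max(0)+T[:,:2].min(0))/2
    r=least_squares(f,c0,loss='soft_l1',f_scale=.001)
    return r.x,len(T),np.sqrt(np.mean(r.fun**2)),np.median(T[:,2]),c0
E
python3 - <<'E'
from h import *
for n in ("top","side"):
    p=imaging.read_camera(n)
    for t,(z,ro,ri) in RIM.items():
        for d in imaging.cut_out(p,t)[:4]:
            if d['confidence']<.2: continue
            r=rimfit(p,d['mask'],z,ro,ri)
            print(n,t,round(d['confidence'],2),np.round(d['centre']),d['mask'].sum(), r and [np.round(x,4) for x in r])
E
```

```text
top flask_small 0.9 [460. 276.] 415 [array([ 0.3752, -0.2609]), np.int64(99), np.float64(0.0001), np.float64(0.0553), array([ 0.3753, -0.261 ])]
top flask_large 0.58 [464. 191.] 648 [array([ 0.5564, -0.268 ]), np.int64(139), np.float64(0.0004), np.float64(0.0708), array([ 0.5566, -0.2684])]
top collar_small 0.89 [376. 229.] 351 [array([ 0.4875, -0.1077]), np.int64(172), np.float64(0.0002), np.float64(0.0393), array([ 0.487 , -0.1082])]
top collar_small 0.87 [340. 263.] 363 [array([ 0.3981, -0.0472]), np.int64(172), np.float64(0.0002), np.float64(0.0393), array([ 0.3975, -0.0473])]
top collar_small 0.82 [397. 280.] 454 [array([ 0.3671, -0.1568]), np.int64(180), np.float64(0.0002), np.float64(0.0394), array([ 0.3662, -0.1574])]
top collar_large 0.68 [194. 185.] 559 [array([0.5679, 0.2985]), np.int64(238), np.float64(0.0002), np.float64(0.0393), array([0.5682, 0.2985])]
top base_small 0.73 [327. 145.] 751 [array([0.6537, 0.0074]), np.int64(238), np.float64(0.004), np.float64(0.0159), array([0.6525, 0.0074])]
top base_large 0.58 [289. 240.] 1238 [array([0.4505, 0.0849]), np.int64(353), n
[... 1224 characters left out ...]
e base_small 0.72 [382. 193.] 759 [array([0.6506, 0.006 ]), np.int64(208), np.float64(0.0067), np.float64(0.0162), array([0.6502, 0.0055])]
side base_small 0.52 [316. 356.] 952 [array([ 0.3914, -0.2707]), np.int64(151), np.float64(0.0083), np.float64(0.018), array([ 0.3726, -0.2641])]
side base_large 0.85 [278. 204.] 1187 [array([0.448, 0.083]), np.int64(278), np.float64(0.0091), np.float64(0.0166), array([0.448 , 0.0827])]
side tin 0.95 [328. 161.] 370 [array([0.5888, 0.1424]), np.int64(314), np.float64(0.0008), np.float64(0.0158), array([0.5891, 0.1438])]
side bowl 0.8 [226. 138.] 1148 [array([0.394 , 0.2859]), np.int64(240), np.float64(0.0005), np.float64(0.0486), array([0.3939, 0.2862])]
```

move_arm:
  deltas: [-1, 0, 0, 0, 0, 0, -10.3, -1, 0, 0, 0, 0, 0, -10.3, -1, 0, 0, 0, 0, 0, -10.3, -1, 0, 0, 0, 0, 0, -10.3, -1, 0, 0, 0, 0, 0, -10.3, -1, 0, 0, 0, 0, 0, -10.3, -1, 0, 0, 0, 0, 0, -10.4]
  squeeze: 40

```text
clock: 1.88
tcp_pos: [0.1753, -0.5477, 0.2423]
orientation: [0.0, 0.705, 0.709, -0.0]
wrist_force: [0.4, 0.6, -0.3]
finger_gap: 0.0853
```

move_arm:
  deltas: [-1, 0.047, 0.033, 0, 0, 0, 0, -1, 0.047, 0.033, 0, 0, 0, 0, -1, 0.047, 0.033, 0, 0, 0, 0, -1, 0.047, 0.033, 0, 0, 0, 0, -1, 0.047, 0.033, 0.04, 0, 0, 0, -1, 0.05, 0.034, 0.04, 0, 0, 0, -1, 0, 0, 0, 0, 0, 0, -1, 0, 0, 0, 0, 0, 0]

```text
clock: 2.88
tcp_pos: [0.3666, -0.275, 0.1725]
orientation: [0.0, 0.707, 0.707, -0.0]
wrist_force: [0.7, 0.0, 0.4]
finger_gap: 0.0856
```

Run:
```python
from h import *
print(env.get_state())
for n in ("top","side"):
    p=imaging.read_camera(n); cv2.imwrite(f"pics/{n}1.png",p["img"][:,:,::-1])
    W=cloud(p); t=env.get_state()['tcp_pos']
    m=(np.hypot(W[...,0]-t[0],W[...,1]-t[1])<.1)&(W[...,2]>.08)&(W[...,2]<.3)
    Q=W[m]; print(n,m.sum())
    for z in np.arange(.08,.3,.008):
        s=Q[(Q[:,2]>=z)&(Q[:,2]<z+.008)]
        if len(s): print(round(z,3),len(s),np.round(s.min(0)[:2],3),np.round(s.max(0)[:2],3))
    for nm in('base_small','base_large'):
        for d in imaging.cut_out(p,nm)[:1]:
            print(nm,d['confidence'],[rimfit(p,d['mask'],.0175,*RIM[nm][1:],tol=t)[:4] for t in(.001,.0015,.002)])
```

```text
{'clock': 2.875, 'joint_pos': array([-8.18668706e-01,  1.24002752e-01, -3.70843616e-01,  1.07513809e+00,
       -4.31535903e-04,  7.52059539e-01]), 'qvel': array([-3.15828660e-02, -5.64274161e-03,  2.69474711e-02,  3.21386228e-05,
        1.43679541e-03,  2.41530661e-03]), 'tau': array([ 9.40238759e-01, -3.50626874e+01,  2.72061306e+01,  1.17700556e-01,
        4.43254702e-02,  9.25220316e-03]), 'tcp_pos': array([ 0.36662653, -0.2749571 ,  0.17247909]), 'orientation': array([ 3.98526996e-04,  7.07082698e-01,  7.07130715e-01, -2.29165337e-04]), 'wrist_force': array([0.73099216, 0.00421762, 0.37057277]), 'ft_torque': array([-0.00458973, -0.05142826, -0.00465972]), 'finger_gap': 0.08562050605021874}
top 1381
0.176 20 [ 0.313 -0.276] [ 0.421 -0.264]
0.184 23 [ 0.312 -0.27 ] [ 0.423 -0.264]
0.192 21 [ 0.311 -0.271] [ 0.421 -0.263]
0.2 17 [ 0.318 -0.268] [ 0.423 -0.263]
0.208 14 [ 0.316 -0.285] [ 0.425 -0.261]
0.216 94 [ 0.293 -0.283] [ 0.426 -0.26 ]
0.224 189 [ 0.294 -0.284] [ 0.44 -0.26]
0.232 116 [ 0.295 -0.285] [ 0.44  -0.257]
0.24 120 [ 0.295 -0.285] [ 0.438 -0.256]
0.248 73 [ 0.296 -
[... 1301 characters left out ...]
292 -0.295] [ 0.438 -0.265]
0.24 377 [ 0.293 -0.295] [ 0.437 -0.267]
0.248 260 [ 0.294 -0.297] [ 0.436 -0.265]
0.256 333 [ 0.295 -0.297] [ 0.435 -0.266]
0.264 374 [ 0.296 -0.297] [ 0.435 -0.265]
0.272 1118 [ 0.297 -0.291] [ 0.433 -0.264]
0.28 46 [ 0.302 -0.289] [ 0.428 -0.268]
0.288 153 [ 0.328 -0.315] [ 0.396 -0.273]
0.296 166 [ 0.328 -0.315] [ 0.395 -0.273]
base_small 0.84 [(array([0.65103678, 0.00666338]), 71, np.float64(0.004769701271447902), np.float64(0.017296237409372243)), (array([0.65089026, 0.006556  ]), 98, np.float64(0.005025996551145765), np.float64(0.017074814597161946)), (array([0.65082564, 0.00669703]), 113, np.float64(0.004666995230045652), np.float64(0.017007102423259892))]
```

move_arm:
  deltas: [-1, 0.0145, 0.008, 0.02, 0, 0, 0, -1, 0, 0, 0.04, 0, 0, 0, -1, 0, 0, 0.04, 0, 0, 0, -1, 0, 0, 0.03, 0, 0, 0, -1, 0, 0, 0.01, 0, 0, 0, -1, 0, 0, 0, 0, 0, 0]

```text
clock: 3.92
tcp_pos: [0.3742, -0.2606, 0.0322]
orientation: [-0.0, 0.708, 0.707, -0.0]
wrist_force: [-0.4, -0.1, 0.2]
finger_gap: 0.0853
```

move_arm:
  deltas: [1, 0, 0, 0, 0, 0, 0, 1, 0, 0, 0, 0, 0, 0, 1, 0, 0, 0, 0, 0, 0, 1, 0, 0, 0, 0, 0, 0, 1, 0, 0, 0, 0, 0, 0, 1, 0, 0, 0, 0, 0, 0, 1, 0, 0, 0, 0, 0, 0, 1, 0, 0, 0, 0, 0, 0]

```text
clock: 4.92
tcp_pos: [0.375, -0.2609, 0.0333]
orientation: [0.001, 0.707, 0.707, -0.0]
wrist_force: [-0.4, 0.9, 5.0]
finger_gap: 0.0427
```

move_arm:
  deltas: [1, 0, 0, -0.02, 0, 0, 0, 1, 0, 0, -0.05, 0, 0, 0, 1, 0, 0, -0.05, 0, 0, 0, 1, 0.04, 0.055, 0, 0, 0, 0, 1, 0.04, 0.055, 0, 0, 0, 0, 1, 0.04, 0.055, 0, 0, 0, 0, 1, 0.04, 0.055, 0, 0, 0, 0, 1, 0.04, 0.055, 0, 0, 0, 0, 1, 0, 0, 0, 0, 0, 0, 1, 0, 0, 0, 0, 0, 0]

```text
clock: 6.18
tcp_pos: [0.6265, -0.0763, 0.1516]
orientation: [-0.001, 0.707, 0.707, -0.001]
wrist_force: [-1.0, -0.6, -1.8]
finger_gap: 0.0425
```

```bash
cat >> h.py <<'E'
TH=np.linspace(0,2*np.pi,120,endpoint=False)
def circ(c,r,z): return np.stack([c[0]+r*np.cos(TH),c[1]+r*np.sin(TH),np.full(120,z)],1)
def solidfit(p,c0,rings,rad,zmin=.004,zmax=1):
    """silhouette centroid fit. rings: [(r,z)..]; mask=all depth points above zmin within rad of c0"""
    W=cloud(p)
    m=(np.hypot(W[...,0]-c0[0],W[...,1]-c0[1])<rad)&(W[...,2]>zmin)&(W[...,2]<zmax)
    n,l,st,ce=cv2.connectedComponentsWithStats(m.astype(np.uint8))
    k=1+np.argmax(st[1:,4]); m=l==k
    h=cv2.convexHull(np.argwhere(m)[:,::-1].astype(np.float32)).reshape(-1,2)
    def cen(h):
        M=cv2.moments(h.astype(np.float32)[:,None]); return np.array([M['m10'],M['m01']])/M['m00'],M['m00']
    tc,ta=cen(h)
    def f(c):
        P=np.concatenate([circ(c,r,z) for r,z in rings])
        return cen(cv2.convexHull(proj(p,P).astype(np.float32)).reshape(-1,2))[0]-tc
    r=least_squares(f,c0[:2],diff_step=1e-3)
    P=np.concatenate([circ(r.x,q,z) for q,z in rings])
    return r.x,ta,cen(cv2.convexHull(proj(p,P).astype(np.float32)).reshape(-1,2))[1]
def outline(im,p,c,r,z,col=(255,0,0)):
    q=np.round(proj(p,circ(c,r,z))*8).astype(np.int32); cv2.polylines(im,[q[:,None]],True,col,1,cv2.LINE_AA,3)
E
python3 - <<'E'
from h import *
s=env.get_state(); t=s['tcp_pos']; print(s['clock'],t,s['finger_gap'],s['wrist_force'])
for n in ("top","side"):
    p=imaging.read_camera(n); im=p['img'].copy()
    R=cv2.Rodrigues(p['rvec'])[0]; print(n,'cam at',-R.T@p['tvec'])
    for nm,c0,r in(('base_small',(.652,.0065),.034),('base_large',(.4495,.084),.042)):
        f=solidfit(p,c0,[(r,0.004),(r,.018)],r+.008,.004,.022); print(nm,f)
        outline(im,p,f[0],r,.018); outline(im,p,f[0],r-.005,.018)
    W=cloud(p)
    zr=t[2]-.0333+.056
    m=(np.hypot(W[...,0]-t[0],W[...,1]-t[1])<.035)&(abs(W[...,2]-zr)<.006)
    r=rimfit(p,m,zr,.022,.0195,.005); print('flask',r,'rel tcp',r and r[0]-t[:2])
    if r: outline(im,p,r[0],.022,zr); outline(im,p,r[0],.0195,zr,(0,255,0))
    cv2.imwrite(f"pics/{n}2.png",im[:,:,::-1])
    x=proj(p,(.6,0,.05))[0]; x0=int(np.clip(x[0]-130,0,380));y0=int(np.clip(x[1]-100,0,200))
    cv2.imwrite(f"pics/{n}2z.png",cv2.resize(im[y0:y0+200,x0:x0+260],None,fx=3,fy=3)[:,:,::-1])
E
```

```text
6.175 [ 0.62654481 -0.07634313  0.15156223] 0.04247943621424955 [-1.04000658 -0.56667206 -1.7915224 ]
top cam at [0.43432358 0.01583561 1.03309499]
base_small (array([0.65439834, 0.01145616]), 623.5, 818.0356206703)
base_large (array([0.45218375, 0.08990998]), 987.0, 1272.3832229545806)
flask None rel tcp None
side cam at [ 0.30295217 -0.45438513  0.60010231]
base_small (array([0.64527344, 0.00261398]), 558.5, 752.3522037446965)
base_large (array([0.44773998, 0.08170153]), 1000.0, 1132.8482171047945)
flask (array([ 0.62471319, -0.08015168]), 195, np.float64(0.00350362274807076), np.float64(0.173248831140504), array([ 0.62568257, -0.08147733])) rel tcp [-0.00183162 -0.00380855]
```

View pics/top2z.png

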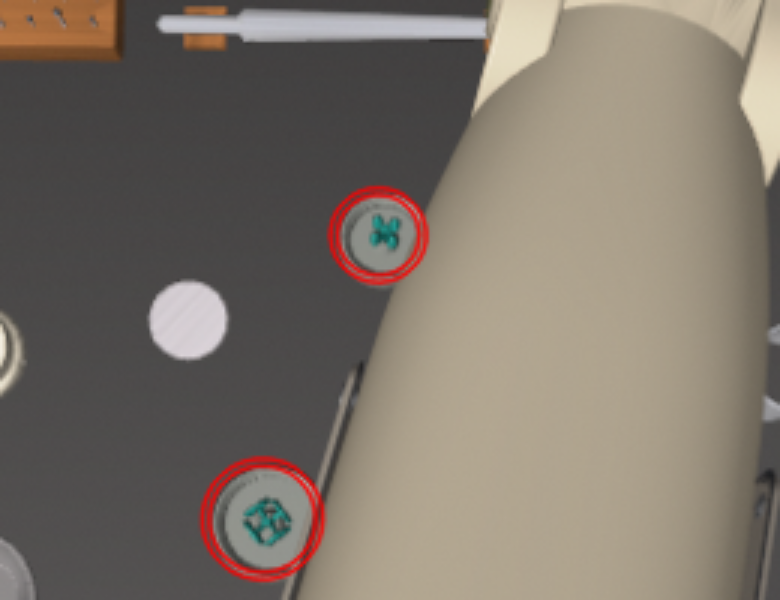

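View pics/side2z.png

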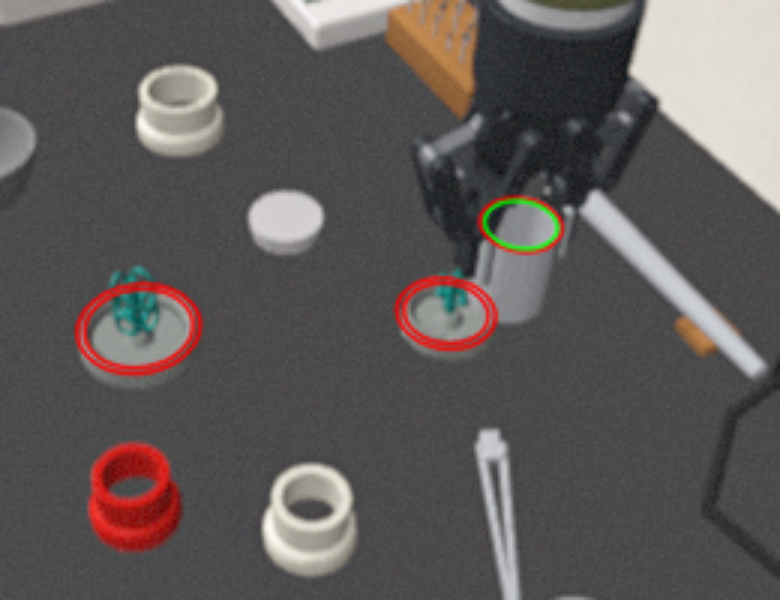

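```bash
cat >> h.py <<'E'
def grayfit(p,img,c0,rings,thr=None,extra=3):
    """colour silhouette (bright vs dark bench) inside a window round the expected outline; centroid of hull below tree"""
    P=np.concatenate([circ(c0,r,z) for r,z in rings]); hh=cv2.convexHull(proj(p,P).astype(np.float32)).reshape(-1,2)
    win=np.zeros(img.shape[:2],np.uint8); cv2.fillPoly(win,[np.round(hh).astype(np.int32)],1)
    win=cv2.dilate(win,np.ones((3,3),np.uint8),iterations=extra)
    S=4
    x0,y0=np.floor(hh.min(0)-12).astype(int); x1,y1=np.ceil(hh.max(0)+12).astype(int)
    g=img[y0:y1,x0:x1].max(2).astype(np.float32)
    G=cv2.resize(g,None,fx=S,fy=S,interpolation=cv2.INTER_CUBIC); Wn=cv2.resize(win[y0:y1,x0:x1],None,fx=S,fy=S,interpolation=cv2.INTER_NEAREST)
    if thr is None: thr=(np.median(g[win[y0:y1,x0:x1]==0])+np.median(g[win[y0:y1,x0:x1]>0]))/2
    m=((G>thr)&(Wn>0)).astype(np.uint8)
    # signed-distance IoU fit
    def ren(c):
        P=np.concatenate([circ(c,r,z) for r,z in rings]); h=cv2.convexHull(proj(p,P).astype(np.float32)).reshape(-1,2)
        h=(h-[x0,y0]+.5)*S-.5
        o=np.zeros_like(m); cv2.fillPoly(o,[np.round(h*16).astype(np.int32)],1,shift=4); return o
    from scipy.optimize import minimize
    f=lambda c:1-(ren(c)&m).sum()/max(1,(ren(c)|m).sum())
    r=minimize(f,np.array(c0[:2],float),method='Nelder-Mead',options=dict(initial_simplex=[c0,(c0[0]+.004,c0[1]),(c0[0],c0[1]+.004)],xatol=1e-5,fatol=1e-5))
    return r.x,1-r.fun,thr
E
python3 - <<'E'
from h import *
for n in ("top","side"):
    p=imaging.read_camera(n); im=cv2.imread(f'pics/{n}0.png')[:,:,::-1]; o=im.copy()
    for nm,c0,r in(('base_small',(.653,.0065),.034),('base_large',(.4505,.084),.042)):
        f=grayfit(p,im,c0,[(r,0.0),(r,.018)]); print(n,nm,f)
        f2=grayfit(p,im,c0,[(r,0.0),(r,.018)],extra=1); print(n,nm,f2)
        outline(o,p,f[0],r,.018); outline(o,p,f[0],r,0)
    f=grayfit(p,im,(.5915,.1445),[(.028,0),(.028,.016)]);print('tin',f)
    f=grayfit(p,im,(.487,-.109),[(.028,0),(.028,.008),(.023,.04)]);print('colS',f)
    f=grayfit(p,im,(.567,.2985),[(.036,0),(.036,.008),(.031,.04)]);print('colL',f)
    f=grayfit(p,im,(.3745,-.262),[(.022,0),(.022,.056)]);print('flS',f)
    f=grayfit(p,im,(.5555,-.269),[(.03,0),(.03,.072)]);print('flL',f)
    x=proj(p,(.55,0.05,.0))[0]; x0=int(np.clip(x[0]-130,0,380));y0=int(np.clip(x[1]-100,0,200))
    cv2.imwrite(f"pics/{n}3z.png",cv2.resize(o[y0:y0+200,x0:x0+260],None,fx=3,fy=3)[:,:,::-1])
E
```

```text
top base_small (array([0.65241186, 0.00890109]), np.float64(0.8744776119402985), np.float32(104.5))
top base_small (array([0.65238379, 0.00853271]), np.float64(0.7951223150357996), np.float32(118.5))
top base_large (array([0.44850586, 0.0847627 ]), np.float64(0.8056459841601477), np.float32(114.5))
top base_large (array([0.44956738, 0.08422998]), np.float64(0.7383718104495747), np.float32(127.5))
tin (array([0.59309689, 0.14628416]), np.float64(0.9437716262975778), np.float32(158.0))
colS (array([ 0.48601953, -0.10872461]), np.float64(0.6112167300380228), np.float32(100.0))
colL (array([0.56777151, 0.30008276]), np.float64(0.5870283521637177), np.float32(96.5))
flS (array([ 0.37411409, -0.26249809]), np.float64(0.5944337636180537), np.float32(97.5))
flL (array([ 0.55531305, -0.26945944]), np.float64(0.702061855670103), np.float32(100.5))
side base_small (array([0.64979517, 0.00662714]), np.float64(0.9170686167729889), np.float32(89.0))
side base_small (array([0.64996315, 0.00778798]), np.float64(0.8566953797963978), np.float32(96.5))
side base_large (array([0.44634043, 0.08499872]), np.float64(0.8294518458252822), np.float32(90.5))
side base_large (array([0.44631237, 0.08651518]), np.float64(0.7967543310373617), np.float32(96.5))
tin (array([0.59082967, 0.14654231]), np.float64(0.955531453362256), np.float32(102.0))
colS (array([ 0.48421213, -0.10849868]), np.float64(0.8799871092491137), np.float32(113.0))
colL (array([0.56496326, 0.29934149]), np.float64(0.9453131463555886), np.float32(111.0))
flS (array([ 0.37282522, -0.26224789]), np.float64(0.7933619371701929), np.float32(97.0))
flL (array([ 0.55453253, -0.2682962 ]), np.float64(0.9091252982599081), np.float32(106.5))
```

View pics/top3z.png

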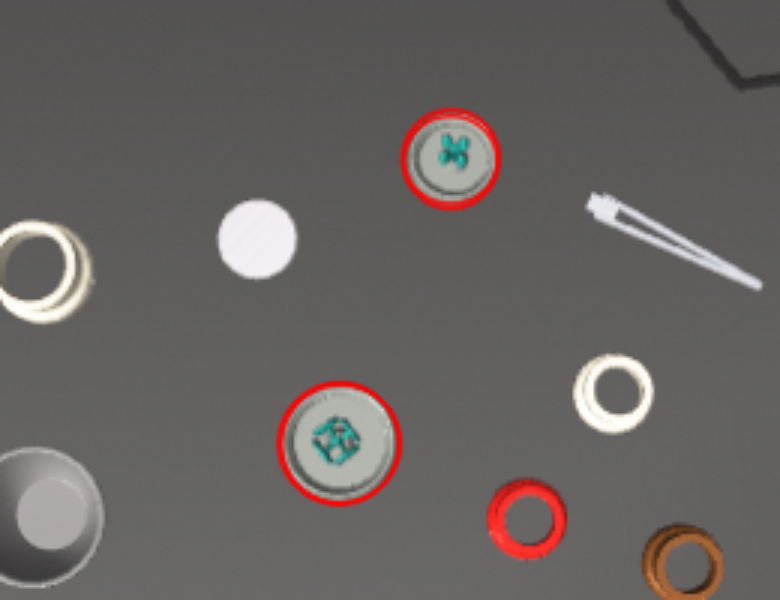

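View pics/side3z.png

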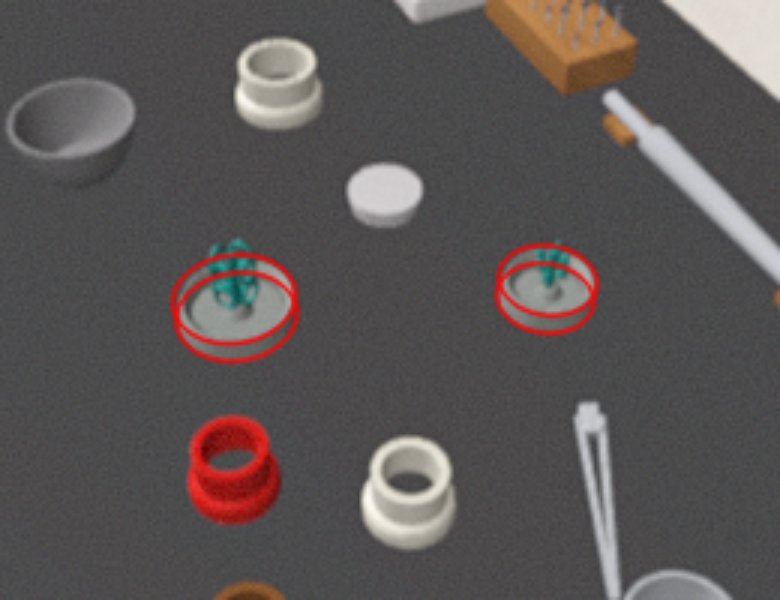

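move_arm:
  deltas: [1, 0.03, 0.01, 0, 0, 0, 0, 1, 0.03, 0.01, 0, 0, 0, 0, 1, 0.0248, 0.0055, 0, 0, 0, 0, 1, 0, 0, 0.025, 0, 0, 0, 1, 0, 0, 0.025, 0, 0, 0, 1, 0, 0, 0, 0, 0, 0, 1, 0, 0, 0, 0, 0, 0]

```text
clock: 7.25
tcp_pos: [0.653, 0.0073, 0.1033]
orientation: [0.0, 0.708, 0.706, 0.0]
wrist_force: [0.4, -0.1, -1.0]
finger_gap: 0.0427
```

```bash
cat >> h.py <<'E'
def zoom(im,p,X,name,hw=65,hh=50,f=6):
    x=proj(p,X)[0]; x0=int(np.clip(x[0]-hw,0,640-2*hw));y0=int(np.clip(x[1]-hh,0,400-2*hh))
    cv2.imwrite(f"pics/{name}.png",cv2.resize(im[y0:y0+2*hh,x0:x0+2*hw],None,fx=f,fy=f,interpolation=cv2.INTER_CUBIC)[:,:,::-1])
E
python3 - <<'E'
from h import *
s=env.get_state(); t=s['tcp_pos']; print(s['clock'],t,s['wrist_force'])
p=imaging.read_camera('side'); im=p['img'].copy()
b=np.array([-.002,-.0013]); c=t[:2]+b; zb=t[2]-.0333
outline(im,p,c,.022,zb); outline(im,p,c,.022,zb+.056)
outline(im,p,(.650,.0072),.034,.018,(255,255,0));outline(im,p,(.650,.0072),.034,0,(255,255,0))
zoom(im,p,(.65,0,.04),'s4')
E
```

```text
7.25 [0.65302347 0.00730933 0.10327834] [ 0.4151043  -0.06723519 -1.0418312 ]
```

View pics/s4.png

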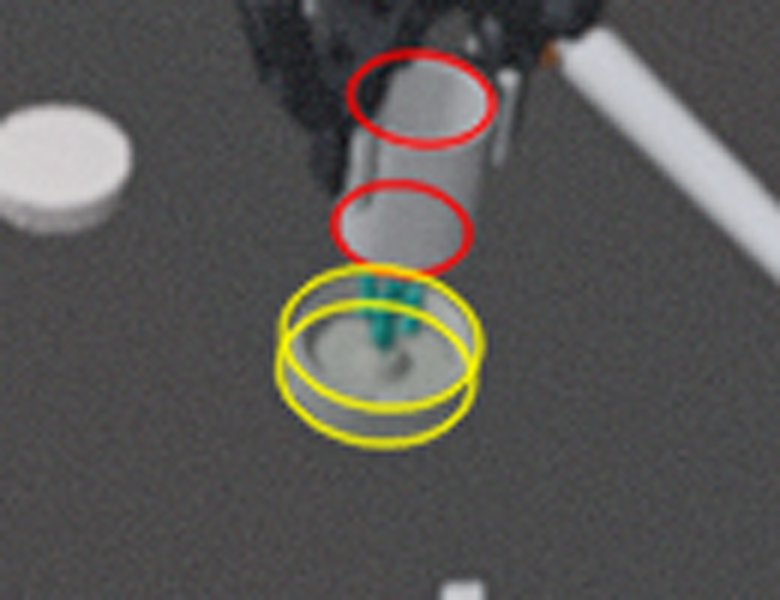

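move_arm:
  deltas: [1, 0.001, -0.001, 0.01, 0, 0, 0, 1, 0, 0, 0.01, 0, 0, 0, 1, 0, 0, 0.01, 0, 0, 0, 1, 0, 0, 0.01, 0, 0, 0, 1, 0, 0, 0.008, 0, 0, 0, 1, 0, 0, 0, 0, 0, 0]

```text
clock: 8.05
tcp_pos: [0.6511, 0.0092, 0.053]
orientation: [-0.001, 0.707, 0.707, -0.001]
wrist_force: [0.4, -0.4, -1.0]
finger_gap: 0.0425
```

Run:
```python
from h import *
s=env.get_state(); t=s['tcp_pos']; print(s['clock'],t,s['wrist_force'])
p=imaging.read_camera('side'); im=p['img'].copy()
zoom(im,p,(.65,0,.04),'s5')
```

```text
8.05 [0.65110026 0.00917755 0.05296604] [ 0.41020252 -0.40057908 -0.95378417]
```

View pics/s5.png

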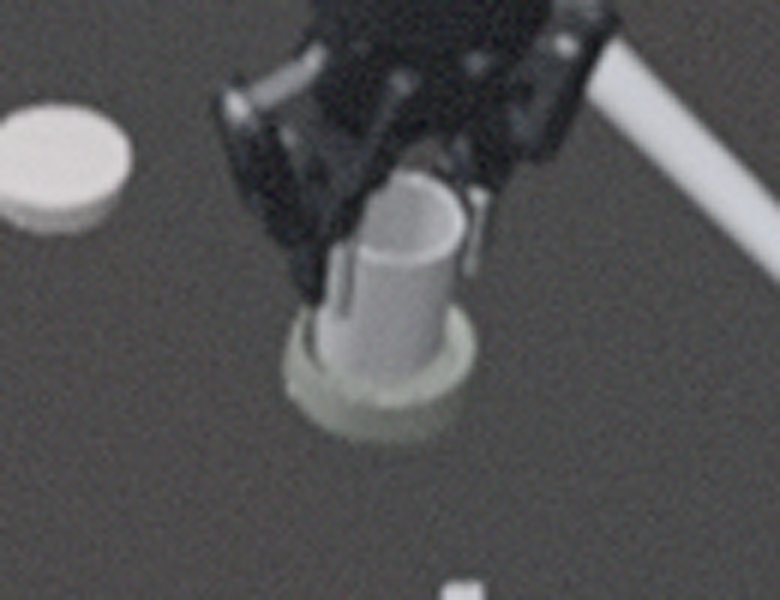

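move_arm:
  deltas: [1, 0, 0, 0.004, 0, 0, 0, 1, 0, 0, 0.004, 0, 0, 0, 1, 0, 0, 0.002, 0, 0, 0, 1, 0, 0, 0.002, 0, 0, 0, 1, 0, 0, 0, 0, 0, 0]

```text
clock: 8.72
tcp_pos: [0.6517, 0.0091, 0.0419]
orientation: [-0.0, 0.707, 0.707, -0.0]
wrist_force: [0.8, -0.2, -2.0]
finger_gap: 0.0428
```

move_arm:
  deltas: [1, 0, 0, 0.0015, 0, 0, 0, 1, 0, 0, 0.0015, 0, 0, 0, 1, 0, 0, 0.001, 0, 0, 0, 1, 0, 0, 0, 0, 0, 0]

```text
clock: 9.22
tcp_pos: [0.6519, 0.0091, 0.0394]
orientation: [0.0, 0.707, 0.707, 0.0]
wrist_force: [-2.5, 0.7, 5.9]
finger_gap: 0.0429
```

move_arm:
  deltas: [0.3, 0, 0, 0, 0, 0, 0, -1, 0, 0, 0, 0, 0, 0, -1, 0, 0, 0, 0, 0, 0, -1, 0, 0, 0, 0, 0, 0, -1, 0, 0, 0, 0, 0, 0, -1, 0, 0, -0.03, 0, 0, 0, -1, 0, 0, -0.05, 0, 0, 0, -1, 0, 0, -0.05, 0, 0, 0]

```text
clock: 10.22
tcp_pos: [0.6515, 0.0091, 0.169]
orientation: [-0.0, 0.707, 0.707, -0.0]
wrist_force: [0.2, 0.6, 0.1]
finger_gap: 0.0854
```

move_arm:
  deltas: [-1, -0.046, -0.016, 0, 0, 0, 0, -1, -0.046, -0.016, 0, 0, 0, 0, -1, -0.046, -0.016, 0, 0, 0, 0, -1, -0.046, -0.016, 0, 0, 0, 0, -1, -0.046, -0.016, 0, 0, 0, 0, -1, -0.0466, -0.016, 0, 0, 0, 0, -1, 0, 0, 0, 0, 0, 0, -1, 0, 0, 0, 0, 0, 0]

```text
clock: 11.22
tcp_pos: [0.5554, -0.2673, 0.1679]
orientation: [-0.0, 0.708, 0.707, 0.0]
wrist_force: [-0.2, -0.1, 0.3]
finger_gap: 0.085
```

Run:
```python
from h import *
s=env.get_state(); t=s['tcp_pos']; print(s['clock'],t,s['wrist_force'])
for n in('top','side'):
    p=imaging.read_camera(n); im=p['img'].copy(); W=cloud(p)
    m=np.hypot(W[...,0]-.652,W[...,1]-.0085)<.03
    print(n,'flS seated',rimfit(p,m,.062,.022,.0195,.006))
    m=np.hypot(W[...,0]-.5555,W[...,1]+.268)<.045
    print(n,'flL',rimfit(p,m,.072,.03,.0275,.005))
    zoom(im,p,(.65,0,.04),n+'6')
```

```text
11.225 [ 0.55540835 -0.26729719  0.16793215] [-0.19732298 -0.07183616  0.27561886]
top flS seated (array([0.65305851, 0.00794374]), 96, np.float64(9.436407276289186e-05), np.float64(0.06115629837954664), array([0.65285327, 0.00784699]))
top flL (array([ 0.55629577, -0.26799217]), 135, np.float64(0.00031607817195830645), np.float64(0.07089913177414066), array([ 0.5565133 , -0.26841428]))
side flS seated (array([0.65015885, 0.00760606]), 138, np.float64(0.0002130986852269538), np.float64(0.06042857892504479), array([0.65018233, 0.00746681]))
side flL (array([ 0.55416817, -0.26962284]), 298, np.float64(0.00010905146421179213), np.float64(0.07046055982031976), array([ 0.55414307, -0.26952666]))
```

View pics/side6.png

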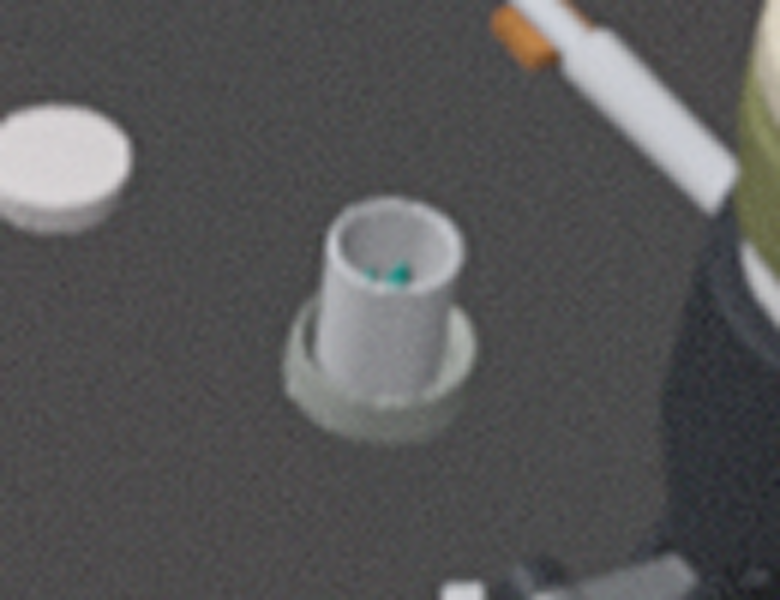

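View pics/top6.png

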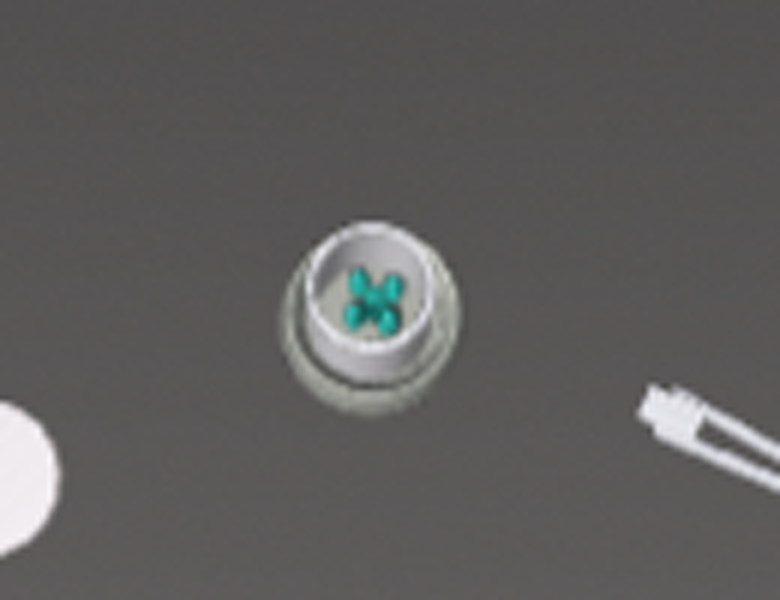

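move_arm:
  deltas: [-1, 0, 0, 0.04, 0, 0, 0, -1, 0, 0, 0.04, 0, 0, 0, -1, 0, 0, 0.03, 0, 0, 0, -1, 0, 0, 0.022, 0, 0, 0, -1, 0, 0, 0, 0, 0, 0]

```text
clock: 11.95
tcp_pos: [0.5546, -0.2651, 0.0342]
orientation: [-0.002, 0.707, 0.708, -0.0]
wrist_force: [-0.1, 0.6, -0.7]
finger_gap: 0.0853
```

move_arm:
  deltas: [1, 0, 0, 0, 0, 0, 0, 1, 0, 0, 0, 0, 0, 0, 1, 0, 0, 0, 0, 0, 0, 1, 0, 0, 0, 0, 0, 0, 1, 0, 0, 0, 0, 0, 0, 1, 0, 0, 0, 0, 0, 0]
  squeeze: 50

```text
clock: 12.7
tcp_pos: [0.5567, -0.2678, 0.0379]
orientation: [0.001, 0.707, 0.707, 0.001]
wrist_force: [0.4, 1.8, 5.8]
finger_gap: 0.0589
```

move_arm:
  deltas: [1, 0, 0, -0.02, 0, 0, 0, 1, 0, 0, -0.05, 0, 0, 0, 1, 0, 0, -0.05, 0, 0, 0, 1, 0.05, -0.015, 0, 0, 0, 0, 1, 0.05, -0.015, 0, 0, 0, 0, 1, 0.05, -0.015, 0, 0, 0, 0, 1, 0.05, -0.015, 0, 0, 0, 0, 1, 0.05, -0.015, 0, 0, 0, 0, 1, 0.05, -0.015, 0, 0, 0, 0, 1, 0.03, -0.01, 0, 0, 0, 0]

```text
clock: 13.95
tcp_pos: [0.4542, 0.0646, 0.1559]
orientation: [-0.0, 0.707, 0.707, -0.0]
wrist_force: [0.7, 0.3, -4.3]
finger_gap: 0.0589
```

move_arm:
  deltas: [1, 0, 0, 0, 0, 0, 0, 1, 0, 0, 0, 0, 0, 0]

```text
clock: 14.2
tcp_pos: [0.4559, 0.0625, 0.1561]
orientation: [0.0, 0.707, 0.707, -0.0]
wrist_force: [-0.3, 0.6, -3.3]
finger_gap: 0.0588
```

Remaining move: dx −0.007, dy +0.023; then down to a flask bottom of about 0.068.

move_arm:
  deltas: [1, 0.023, -0.007, 0, 0, 0, 0, 1, 0, 0, 0.025, 0, 0, 0, 1, 0, 0, 0.025, 0, 0, 0, 1, 0, 0, 0, 0, 0, 0, 1, 0, 0, 0, 0, 0, 0]

```text
clock: 14.82
tcp_pos: [0.4496, 0.085, 0.1067]
orientation: [0.0, 0.708, 0.706, 0.0]
wrist_force: [0.3, -0.8, -4.0]
finger_gap: 0.0587
```

Run:
```python
from h import *
s=env.get_state(); t=s['tcp_pos']; print(s['clock'],t,s['wrist_force'])
p=imaging.read_camera('side'); im=p['img'].copy()
b=np.array([-.002,-.0013]); c=t[:2]+b; zb=t[2]-.0379
outline(im,p,c,.03,zb); outline(im,p,c,.03,zb+.072)
cb=(.447,.0838)
outline(im,p,cb,.042,.018,(255,255,0));outline(im,p,cb,.042,0,(255,255,0))
zoom(im,p,(.45,.085,.04),'s7')
zoom(p['img'],p,(.45,.085,.04),'s7r')
```

```text
14.825 [0.44959697 0.08498201 0.10670267] [ 0.30596794 -0.76276705 -4.02783461]
```

View pics/s7.png

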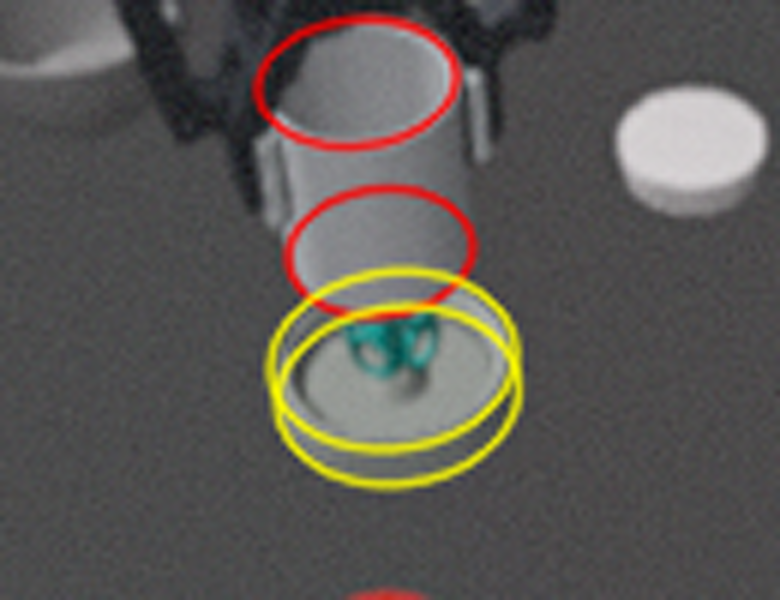

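View pics/s7r.png

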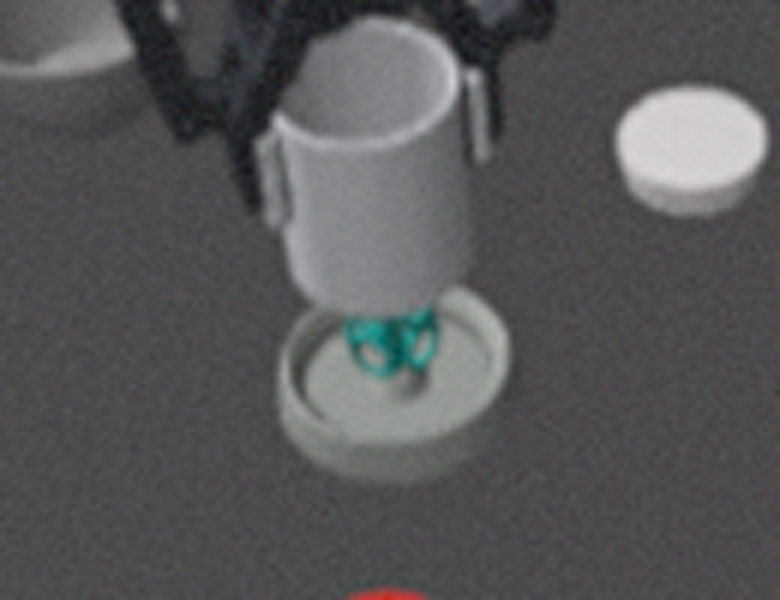

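move_arm:
  deltas: [1, 0.0005, -0.0005, 0.01, 0, 0, 0, 1, 0, 0, 0.01, 0, 0, 0, 1, 0, 0, 0.01, 0, 0, 0, 1, 0, 0, 0.01, 0, 0, 0, 1, 0, 0, 0.006, 0, 0, 0, 1, 0, 0, 0, 0, 0, 0]

```text
clock: 15.62
tcp_pos: [0.4479, 0.0862, 0.0594]
orientation: [-0.0, 0.707, 0.707, -0.001]
wrist_force: [0.3, -0.1, -3.8]
finger_gap: 0.0589
```

Run:
```python
from h import *
s=env.get_state(); t=s['tcp_pos']; print(s['clock'],t,s['wrist_force'])
p=imaging.read_camera('side'); im=p['img'].copy()
zoom(im,p,(.45,.085,.04),'s8')
```

```text
15.625 [0.44786559 0.08617816 0.05944123] [ 0.32180752 -0.08176584 -3.79389497]
```

View pics/s8.png

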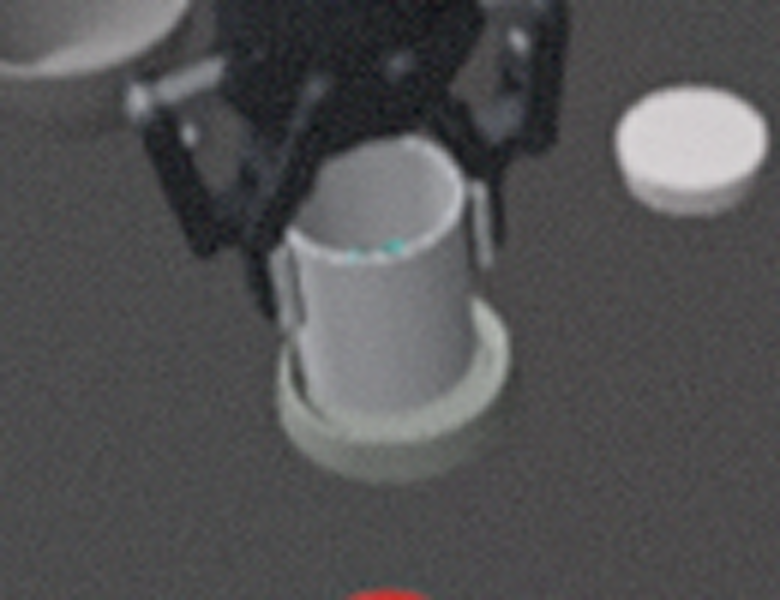

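move_arm:
  deltas: [1, -0.0005, 0.0012, 0.004, 0, 0, 0, 1, 0, 0, 0.004, 0, 0, 0, 1, 0, 0, 0.003, 0, 0, 0, 1, 0, 0, 0.002, 0, 0, 0, 1, 0, 0, 0, 0, 0, 0]

```text
clock: 16.3
tcp_pos: [0.4494, 0.0856, 0.0469]
orientation: [-0.0, 0.707, 0.707, -0.0]
wrist_force: [0.2, -0.9, -3.1]
finger_gap: 0.0587
```

move_arm:
  deltas: [1, 0, 0, 0.0015, 0, 0, 0, 1, 0, 0, 0.0015, 0, 0, 0, 1, 0, 0, 0.001, 0, 0, 0, 1, 0, 0, 0, 0, 0, 0]

```text
clock: 16.8
tcp_pos: [0.4496, 0.0857, 0.0439]
orientation: [0.0, 0.707, 0.707, 0.0]
wrist_force: [-2.4, 0.6, 5.3]
finger_gap: 0.0586
```

move_arm:
  deltas: [0.2, 0, 0, 0, 0, 0, 0, -1, 0, 0, 0, 0, 0, 0, -1, 0, 0, 0, 0, 0, 0, -1, 0, 0, 0, 0, 0, 0, -1, 0, 0, 0, 0, 0, 0, -1, 0, 0, -0.03, 0, 0, 0, -1, 0, 0, -0.05, 0, 0, 0, -1, 0, 0, -0.04, 0, 0, 0]

```text
clock: 17.8
tcp_pos: [0.4497, 0.0856, 0.1647]
orientation: [0.0, 0.707, 0.707, 0.0]
wrist_force: [0.8, 0.1, 0.5]
finger_gap: 0.0853
```

move_arm:
  deltas: [-1, -0.04, 0.007, 0, 0, 0, 0, -1, -0.05, 0.01, 0, 0, 0, 0, -1, -0.05, 0.01, 0, 0, 0, 0, -1, -0.05, 0.01, 0, 0, 0, 0, -1, 0, 0, 0, 0, 0, 0, -1, 0, 0, 0, 0, 0, 0]

```text
clock: 18.55
tcp_pos: [0.4859, -0.1042, 0.1628]
orientation: [-0.001, 0.708, 0.707, -0.0]
wrist_force: [-0.5, 0.2, -0.8]
finger_gap: 0.0855
```

Run:
```python
from h import *
s=env.get_state(); t=s['tcp_pos']; print(s['clock'],t,s['wrist_force'])
for n in('top','side'):
    p=imaging.read_camera(n); im=p['img'].copy(); W=cloud(p)
    for nm,c,z,ro,ri in(('flS',(.652,.0085),.062,.022,.0195),('flL',(.4493,.0855),.078,.03,.0275),('cS',(.4865,-.1072),.04,.023,.0175),('cL',(.567,.2985),.04,.031,.0255)):
        m=np.hypot(W[...,0]-c[0],W[...,1]-c[1])<ro+.009
        r=rimfit(p,m,z,ro,ri,.006); print(n,nm,r and (r[0],r[1:4]))
    zoom(im,p,(.5,.0,.04),n+'9',130,100,3)
```

```text
18.55 [ 0.48591098 -0.10417669  0.16275209] [-0.52999173  0.22121465 -0.80003909]
top flS (array([0.65281074, 0.00804952]), (100, np.float64(8.610404421256781e-05), np.float64(0.060573545429274886)))
top flL (array([0.45080139, 0.0849908 ]), (122, np.float64(7.62109964051966e-05), np.float64(0.07719895269887866)))
top cS (array([ 0.48740159, -0.10743579]), (64, np.float64(0.00016355242560197838), np.float64(0.039789030528472324)))
top cL (array([0.56795713, 0.29848833]), (256, np.float64(0.00021078931244698746), np.float64(0.03945492910897942)))
side flS (array([0.65043225, 0.00688806]), (100, np.float64(0.00025179336843777025), np.float64(0.060211097660435586)))
side flL (array([0.44824462, 0.08377129]), (148, np.float64(0.00019588832332463886), np.float64(0.07644997859601058)))
side cS (array([ 0.484531  , -0.10959096]), (259, np.float64(0.00021377553720026561), np.float64(0.03834610539834287)))
side cL (array([0.56585597, 0.2984574 ]), (180, np.float64(0.0004284358363605273), np.float64(0.038730747215087)))
```

View pics/side9.png

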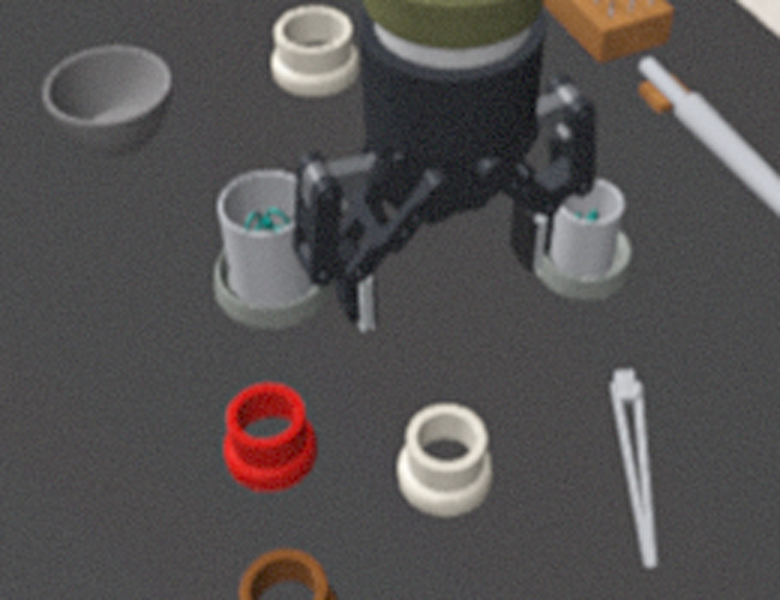

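View pics/top9.png

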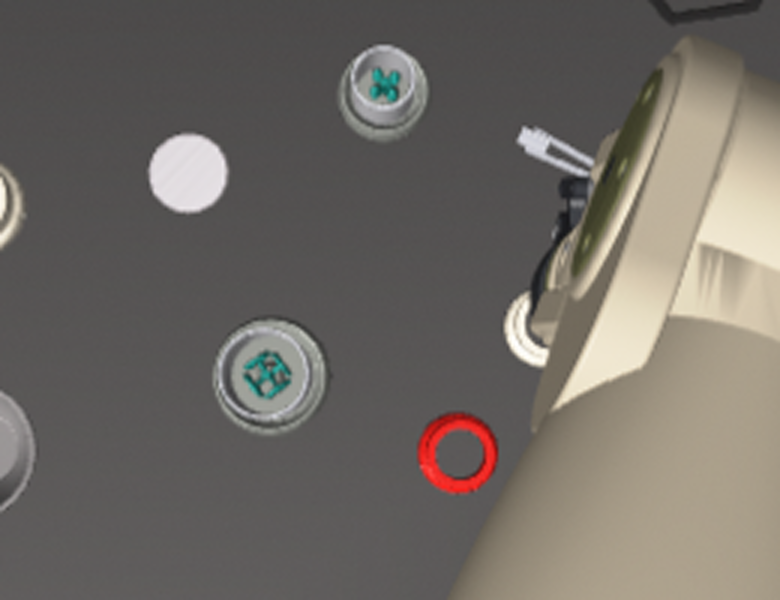

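move_arm:
  deltas: [-1, -0.003, 0, 0.04, 0, 0, 0, -1, 0, 0, 0.04, 0, 0, 0, -1, 0, 0, 0.04, 0, 0, 0, -1, 0, 0, 0.0155, 0, 0, 0, -1, 0, 0, 0, 0, 0, 0, -1, 0, 0, 0, 0, 0, 0]

```text
clock: 19.4
tcp_pos: [0.487, -0.1069, 0.0285]
orientation: [0.001, 0.707, 0.707, 0.0]
wrist_force: [1.2, -0.1, 0.3]
finger_gap: 0.0856
```

move_arm:
  deltas: [-1, -0.0003, -0.0007, 0.003, 0, 0, 0, 1, 0, 0, 0, 0, 0, 0, 1, 0, 0, 0, 0, 0, 0, 1, 0, 0, 0, 0, 0, 0, 1, 0, 0, 0, 0, 0, 0, 1, 0, 0, 0, 0, 0, 0, 1, 0, 0, 0, 0, 0, 0, 1, 0, 0, 0, 0, 0, 0]
  squeeze: 35

```text
clock: 20.4
tcp_pos: [0.4859, -0.1078, 0.0251]
orientation: [0.0, 0.707, 0.707, 0.0]
wrist_force: [-1.7, 1.3, 5.5]
finger_gap: 0.045
```

Run:
```python
from h import *
s=env.get_state(); t=s['tcp_pos']; print(s['clock'],t,s['wrist_force'],s['finger_gap'])
p=imaging.read_camera('side'); im=p['img'].copy(); W=cloud(p)
m=np.hypot(W[...,0]-t[0]+.002,W[...,1]-t[1]+.002)<.03
print(rimfit(p,m,.04,.023,.0175,.005))
zoom(im,p,(.486,-.107,.04),'s10')
```

```text
20.4 [ 0.48585536 -0.10782056  0.02513792] [-1.68367952  1.30591167  5.45267842] 0.044963906148461616
(array([ 0.4846072 , -0.11053796]), 215, np.float64(0.001608899824700202), np.float64(0.038392708447820105), array([ 0.48321242, -0.11040578]))
```

View pics/s10.png

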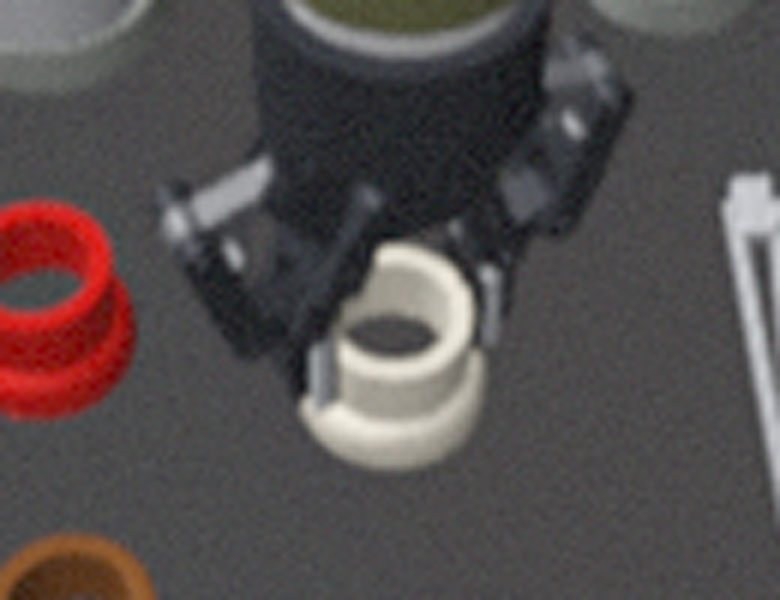

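move_arm:
  deltas: [1, 0, 0, -0.02, 0, 0, 0, 1, 0, 0, -0.05, 0, 0, 0, 1, 0, 0, -0.045, 0, 0, 0, 1, 0.029, 0.04, 0, 0, 0, 0, 1, 0.029, 0.042, 0, 0, 0, 0, 1, 0.029, 0.042, 0, 0, 0, 0, 1, 0.0292, 0.0416, 0, 0, 0, 0, 1, 0, 0, 0, 0, 0, 0, 1, 0, 0, 0, 0, 0, 0, 1, 0, 0, 0, 0, 0, 0]

```text
clock: 21.7
tcp_pos: [0.6504, 0.0076, 0.1396]
orientation: [-0.0, 0.708, 0.706, -0.0]
wrist_force: [-0.9, -1.4, -0.5]
finger_gap: 0.0452
```

move_arm:
  deltas: [1, 0.0008, 0.001, 0.02, 0, 0, 0, 1, 0, 0, 0.022, 0, 0, 0, 1, 0, 0, 0, 0, 0, 0, 1, 0, 0, 0, 0, 0, 0]

```text
clock: 22.2
tcp_pos: [0.6524, 0.0086, 0.0987]
orientation: [0.0, 0.708, 0.707, 0.0]
wrist_force: [-0.4, -0.1, -0.1]
finger_gap: 0.0452
```

Run:
```python
from h import *
s=env.get_state(); t=s['tcp_pos']; print(s['clock'],t,s['wrist_force'],s['finger_gap'])
p=imaging.read_camera('side'); im=p['img'].copy(); W=cloud(p)
c=t[:2]+[-.0015,-.002]
m=np.hypot(W[...,0]-c[0],W[...,1]-c[1])<.03
print(rimfit(p,m,t[2]+.0149,.023,.0175,.005))
zoom(im,p,(.65,.007,.07),'s11')
```

```text
22.2 [0.65241718 0.00860113 0.09866378] [-0.38197288 -0.12746143 -0.13716353] 0.0452448139517616
(array([0.65113164, 0.00629108]), 184, np.float64(0.0018126208092578264), np.float64(0.11268556582608724), array([0.65092465, 0.00732615]))
```

View pics/s11.png

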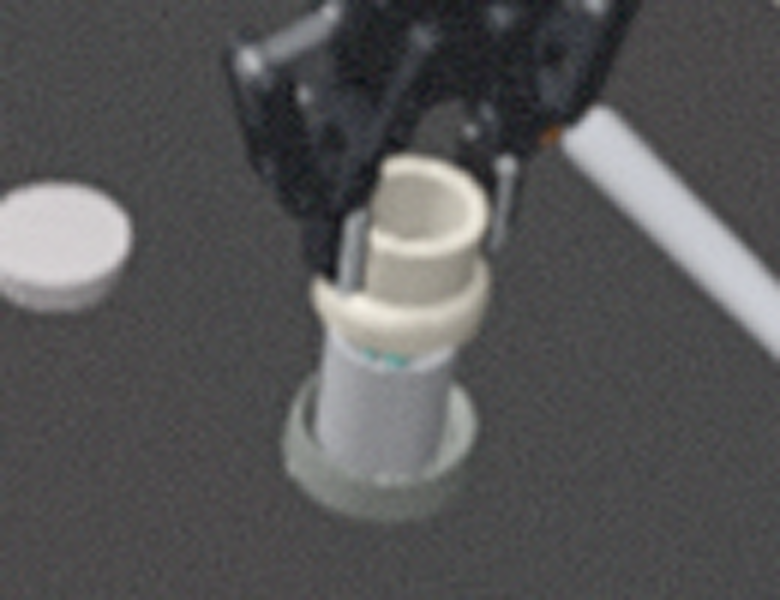

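move_arm:
  deltas: [1, 0.0003, -0.0008, 0.005, 0, 0, 0, 1, 0, 0, 0.005, 0, 0, 0, 1, 0, 0, 0.004, 0, 0, 0, 1, 0, 0, 0.003, 0, 0, 0, 1, 0, 0, 0, 0, 0, 0, 1, 0, 0, 0, 0, 0, 0]

```text
clock: 23.0
tcp_pos: [0.6517, 0.0095, 0.0806]
orientation: [0.0, 0.707, 0.707, 0.0]
wrist_force: [-0.2, 0.0, -0.1]
finger_gap: 0.0447
```

move_arm:
  deltas: [1, 0, 0, 0.002, 0, 0, 0, 1, 0, 0, 0.002, 0, 0, 0, 1, 0, 0, 0.002, 0, 0, 0, 1, 0, 0, 0.0015, 0, 0, 0, 1, 0, 0, 0, 0, 0, 0]

```text
clock: 23.62
tcp_pos: [0.6516, 0.0095, 0.0733]
orientation: [0.0, 0.707, 0.707, 0.0]
wrist_force: [-1.0, -0.6, 1.7]
finger_gap: 0.045
```

move_arm:
  deltas: [1, 0, 0, 0.001, 0, 0, 0, 1, 0, 0, 0, 0, 0, 0]

```text
clock: 23.88
tcp_pos: [0.6517, 0.0095, 0.0732]
orientation: [0.0, 0.707, 0.707, 0.0]
wrist_force: [-3.2, 0.8, 5.8]
finger_gap: 0.0451
```

move_arm:
  deltas: [0.2, 0, 0, 0, 0, 0, 0, -1, 0, 0, 0, 0, 0, 0, -1, 0, 0, 0, 0, 0, 0, -1, 0, 0, 0, 0, 0, 0, -1, 0, 0, 0, 0, 0, 0, -1, 0, 0, -0.03, 0, 0, 0, -1, 0, 0, -0.05, 0, 0, 0, -1, 0, 0, -0.02, 0, 0, 0]

```text
clock: 24.88
tcp_pos: [0.6531, 0.0094, 0.1754]
orientation: [0.002, 0.707, 0.707, 0.001]
wrist_force: [-0.1, 0.8, -0.4]
finger_gap: 0.0853
```

move_arm:
  deltas: [-1, 0.045, -0.013, 0, 0, 0, 0, -1, 0.05, -0.015, 0, 0, 0, 0, -1, 0.05, -0.015, 0, 0, 0, 0, -1, 0.05, -0.014, 0, 0, 0, 0, -1, 0.05, -0.014, 0, 0, 0, 0, -1, 0.045, -0.0137, 0, 0, 0, 0, -1, 0, 0, 0, 0, 0, 0, -1, 0, 0, 0, 0, 0, 0]

```text
clock: 25.88
tcp_pos: [0.5671, 0.2995, 0.1719]
orientation: [0.0, 0.707, 0.707, -0.0]
wrist_force: [1.2, -0.6, -0.1]
finger_gap: 0.0852
```

Run:
```python
from h import *
s=env.get_state(); t=s['tcp_pos']; print(s['clock'],t,s['wrist_force'])
for n in('top','side'):
    p=imaging.read_camera(n); im=p['img'].copy(); W=cloud(p)
    for nm,c,z,ro,ri in(('cS on',(.652,.0085),.088,.023,.0175),('flL',(.4493,.0855),.078,.03,.0275),('cL',(.567,.2985),.04,.031,.0255),('bowl',(.395,.287),.05,.048,.044)):
        m=np.hypot(W[...,0]-c[0],W[...,1]-c[1])<ro+.009
        r=rimfit(p,m,z,ro,ri,.006); print(n,nm,r and (r[0],r[1:4]))
    zoom(im,p,(.5,.1,.04),n+'12',130,100,3)
```

```text
25.875 [0.56707559 0.29952942 0.17188607] [ 1.21824582 -0.61987395 -0.14616195]
top cS on (array([0.65284197, 0.00911972]), (195, np.float64(0.0001749315466267778), np.float64(0.08744347270464858)))
top flL (array([0.45080491, 0.08499677]), (118, np.float64(7.438855629121808e-05), np.float64(0.07729845738538638)))
top cL (array([0.56792525, 0.29851693]), (251, np.float64(0.00022423774090587248), np.float64(0.0392887438169803)))
top bowl (array([0.39553466, 0.28720863]), (344, np.float64(0.00025678675513270133), np.float64(0.048795392158319656)))
side cS on (array([0.64987336, 0.00792219]), (203, np.float64(0.00033022931164008426), np.float64(0.08708882138295769)))
side flL (array([0.44844854, 0.08390768]), (200, np.float64(0.00012865823742432342), np.float64(0.07627598628067087)))
side cL (array([0.56624315, 0.29806485]), (173, np.float64(0.0003653696552414465), np.float64(0.03883646585713472)))
side bowl (array([0.3941564 , 0.28569227]), (279, np.float64(0.0005267667698072179), np.float64(0.04843747046267544)))
```

View pics/side12.png

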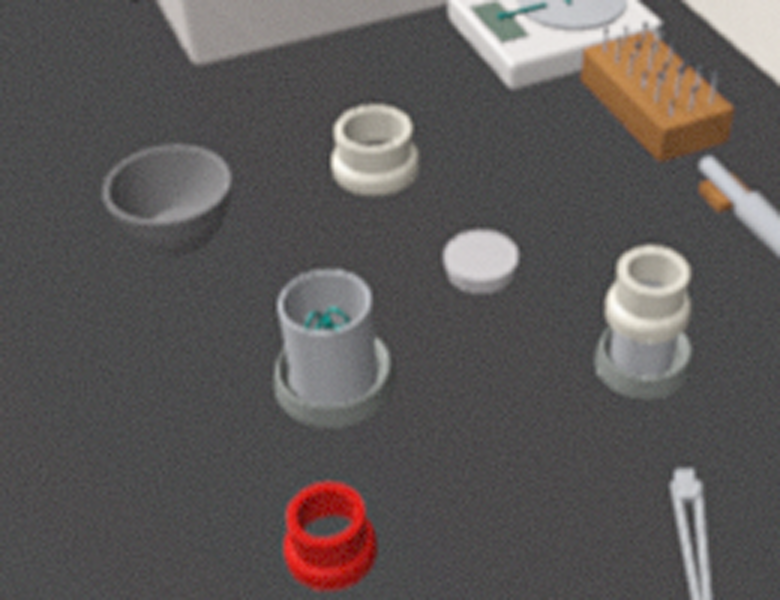

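move_arm:
  deltas: [-1, 0, 0, 0.04, 0, 0, 0, -1, 0, 0, 0.04, 0, 0, 0, -1, 0, 0, 0.04, 0, 0, 0, -1, 0, 0, 0.025, 0, 0, 0, -1, 0, 0, 0, 0, 0, 0, -1, 0, 0, 0, 0, 0, 0]

```text
clock: 26.72
tcp_pos: [0.5683, 0.299, 0.0282]
orientation: [0.0, 0.708, 0.706, 0.001]
wrist_force: [0.1, 0.3, -0.3]
finger_gap: 0.085
```

move_arm:
  deltas: [-1, 0.0005, -0.001, 0.004, 0, 0, 0, 1, 0, 0, 0, 0, 0, 0, 1, 0, 0, 0, 0, 0, 0, 1, 0, 0, 0, 0, 0, 0, 1, 0, 0, 0, 0, 0, 0, 1, 0, 0, 0, 0, 0, 0, 1, 0, 0, 0, 0, 0, 0]
  squeeze: 35

```text
clock: 27.6
tcp_pos: [0.5665, 0.3003, 0.0241]
orientation: [0.0, 0.707, 0.707, 0.001]
wrist_force: [-2.2, -0.6, 6.3]
finger_gap: 0.0607
```

Run:
```python
from h import *
s=env.get_state(); t=s['tcp_pos']; print(s['clock'],t,s['wrist_force'],s['finger_gap'])
p=imaging.read_camera('side'); im=p['img'].copy(); W=cloud(p)
m=np.hypot(W[...,0]-t[0]+.0015,W[...,1]-t[1]+.002)<.038
print(rimfit(p,m,.04,.031,.0255,.005))
zoom(im,p,(.567,.299,.04),'s13')
```

```text
27.6 [0.56652871 0.30027238 0.02409957] [-2.20857348 -0.63406316  6.30513492] 0.06072377905120021
(array([0.56492933, 0.29767044]), 172, np.float64(0.0015675518231559834), np.float64(0.03886394086261091), array([0.56416125, 0.29800744]))
```

View pics/s13.png

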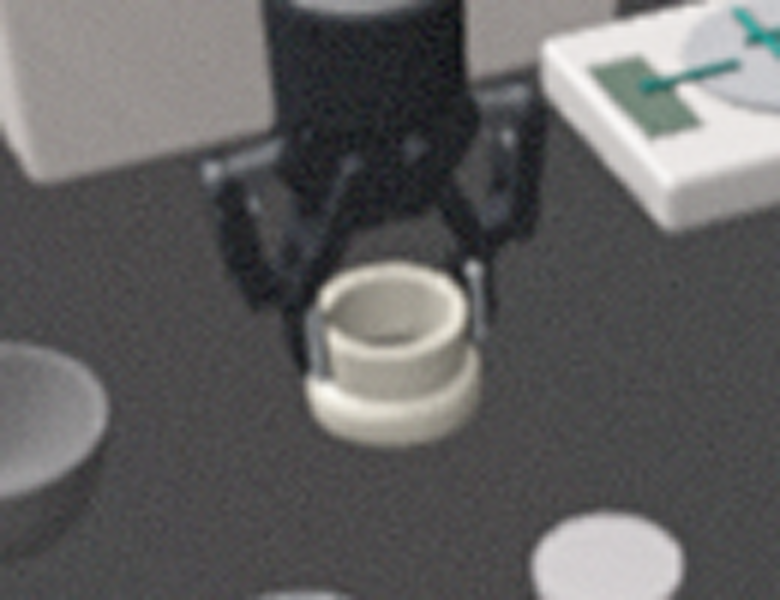

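move_arm:
  deltas: [1, 0, 0, -0.02, 0, 0, 0, 1, 0, 0, -0.05, 0, 0, 0, 1, 0, 0, -0.055, 0, 0, 0, 1, -0.042, -0.023, 0, 0, 0, 0, 1, -0.043, -0.024, 0, 0, 0, 0, 1, -0.043, -0.024, 0, 0, 0, 0, 1, -0.043, -0.023, 0, 0, 0, 0, 1, -0.043, -0.023, 0, 0, 0, 0, 1, 0, 0, 0, 0, 0, 0, 1, 0, 0, 0, 0, 0, 0]

```text
clock: 28.9
tcp_pos: [0.4496, 0.0862, 0.1484]
orientation: [0.0, 0.708, 0.707, 0.001]
wrist_force: [0.5, 0.8, -0.7]
finger_gap: 0.0605
```

Lower until the collar's bottom is about 0.087, then check.

move_arm:
  deltas: [1, 0, 0, 0.02, 0, 0, 0, 1, 0, 0, 0.016, 0, 0, 0, 1, 0, 0, 0, 0, 0, 0, 1, 0, 0, 0, 0, 0, 0]

```text
clock: 29.4
tcp_pos: [0.4496, 0.0868, 0.1125]
orientation: [0.0, 0.707, 0.707, 0.0]
wrist_force: [0.2, -0.9, -0.9]
finger_gap: 0.0606
```

Run:
```python
from h import *
s=env.get_state(); t=s['tcp_pos']; print(s['clock'],t,s['wrist_force'],s['finger_gap'])
p=imaging.read_camera('side'); im=p['img'].copy(); W=cloud(p)
c=t[:2]+[-.0015,-.002]
m=np.hypot(W[...,0]-c[0],W[...,1]-c[1])<.037
print(rimfit(p,m,t[2]+.0159,.031,.0255,.005))
zoom(im,p,(.45,.085,.07),'s14')
```

```text
29.4 [0.44962742 0.08680504 0.11246816] [ 0.20750307 -0.87197028 -0.92468173] 0.06055605551620024
(array([0.4484688 , 0.08498103]), 313, np.float64(0.001181945796161682), np.float64(0.12767560252574323), array([0.44755736, 0.08511086]))
```

View pics/s14.png

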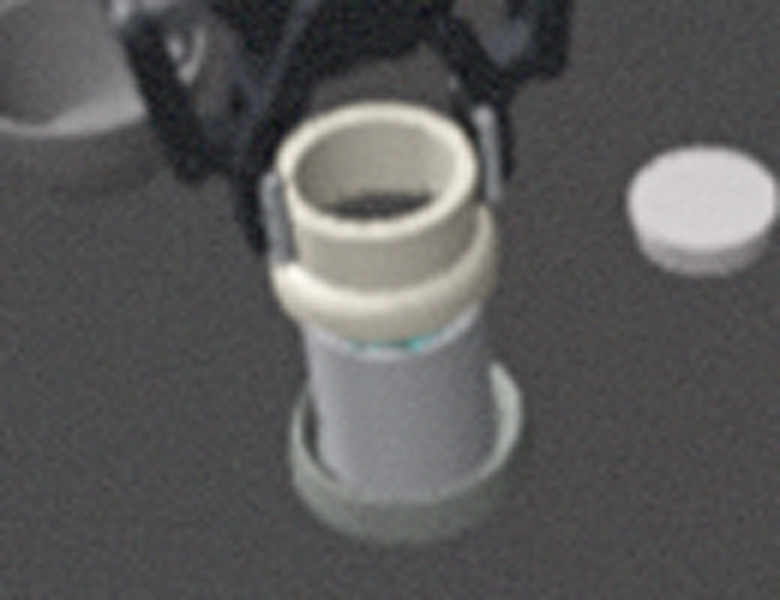

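move_arm:
  deltas: [1, -0.0006, 0, 0.005, 0, 0, 0, 1, 0, 0, 0.005, 0, 0, 0, 1, 0, 0, 0.004, 0, 0, 0, 1, 0, 0, 0.003, 0, 0, 0, 1, 0, 0, 0, 0, 0, 0, 1, 0, 0, 0, 0, 0, 0]

```text
clock: 30.2
tcp_pos: [0.449, 0.0855, 0.0951]
orientation: [0.0, 0.707, 0.707, 0.0]
wrist_force: [-0.5, -1.4, -0.4]
finger_gap: 0.0609
```

move_arm:
  deltas: [1, 0, 0, 0.002, 0, 0, 0, 1, 0, 0, 0.002, 0, 0, 0, 1, 0, 0, 0.002, 0, 0, 0, 1, 0, 0, 0.0015, 0, 0, 0, 1, 0, 0, 0, 0, 0, 0]

```text
clock: 30.82
tcp_pos: [0.449, 0.0856, 0.0881]
orientation: [0.0, 0.707, 0.707, 0.0]
wrist_force: [-3.1, 0.4, 6.3]
finger_gap: 0.0607
```

move_arm:
  deltas: [1, 0, 0, 0.0005, 0, 0, 0, 0.1, 0, 0, 0, 0, 0, 0, -1, 0, 0, 0, 0, 0, 0, -1, 0, 0, 0, 0, 0, 0, -1, 0, 0, 0, 0, 0, 0, -1, 0, 0, 0, 0, 0, 0, -1, 0, 0, -0.03, 0, 0, 0, -1, 0, 0, -0.05, 0, 0, 0, -1, 0, 0, -0.03, 0, 0, 0]

```text
clock: 31.95
tcp_pos: [0.4496, 0.0856, 0.1992]
orientation: [0.001, 0.707, 0.707, 0.001]
wrist_force: [0.2, -0.2, -0.6]
finger_gap: 0.0851
```

move_arm:
  deltas: [-1, -0.05, 0, 0, 0, 0, 0, -1, -0.05, 0, 0, 0, 0, 0, -1, -0.05, 0, 0, 0, 0, 0, -1, -0.05, 0, 0, 0, 0, 0, -1, -0.05, 0, 0, 0, 0, 0, -1, 0, 0, 0, 0, 0, 0]

```text
clock: 32.7
tcp_pos: [0.4489, -0.1676, 0.1969]
orientation: [0.0, 0.709, 0.705, -0.0]
wrist_force: [-0.1, 0.7, -0.3]
finger_gap: 0.0852
```

Run:
```python
from h import *
s=env.get_state(); t=s['tcp_pos']; print(s['clock'],t,s['wrist_force'])
for n in('top','side'):
    p=imaging.read_camera(n); im=p['img'].copy(); W=cloud(p)
    for nm,c,z,ro,ri in(('cS on',(.652,.0085),.088,.023,.0175),('cL on',(.4493,.0855),.104,.031,.0255),('bowl',(.395,.287),.05,.048,.044),('tin',(.5925,.1455),.016,.028,0)):
        m=np.hypot(W[...,0]-c[0],W[...,1]-c[1])<ro+.009
        r=rimfit(p,m,z,ro,ri,.006); print(n,nm,r and (r[0],r[1:4]))
    zoom(im,p,(.53,.07,.04),n+'15',130,100,3)
```

```text
32.7 [ 0.44888317 -0.16760105  0.19689524] [-0.08745444  0.68008828 -0.29178698]
top cS on (array([0.65259165, 0.00926601]), (197, np.float64(0.00017188128544550626), np.float64(0.08740224085775476)))
top cL on (array([0.45018374, 0.08495758]), (270, np.float64(0.00016037142107793787), np.float64(0.103531333425283)))
top bowl (array([0.39572149, 0.2873079 ]), (340, np.float64(0.0002911356879735685), np.float64(0.04897904790181125)))
top tin (array([0.5933463 , 0.14565766]), (538, np.float64(0.0008103239392646546), np.float64(0.015606681222240529)))
side cS on (array([0.65040618, 0.00888048]), (72, np.float64(0.00033275510937978264), np.float64(0.08690997726797359)))
side cL on (array([0.44777262, 0.08392266]), (305, np.float64(0.0002653569305836994), np.float64(0.10317959684559554)))
side bowl (array([0.39428077, 0.28575061]), (287, np.float64(0.0004965961025114672), np.float64(0.048499783410073126)))
side tin None
```

View pics/side15.png

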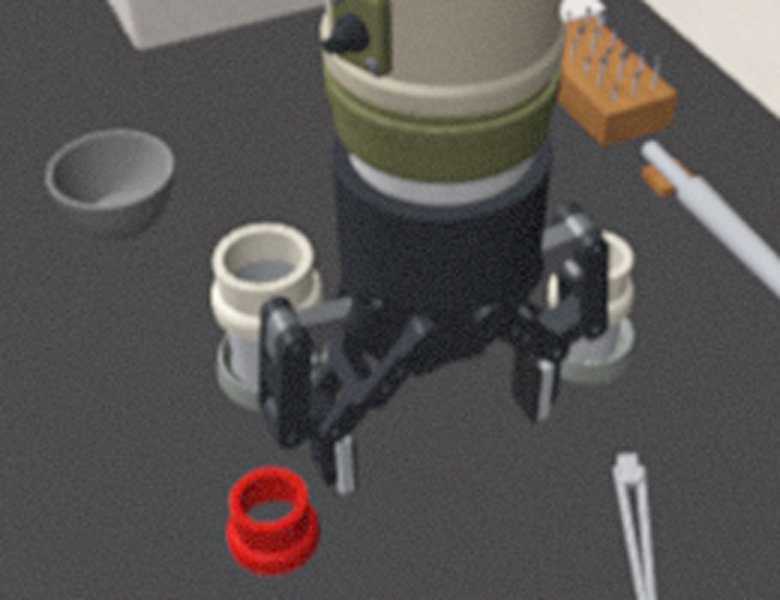

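View pics/top15.png

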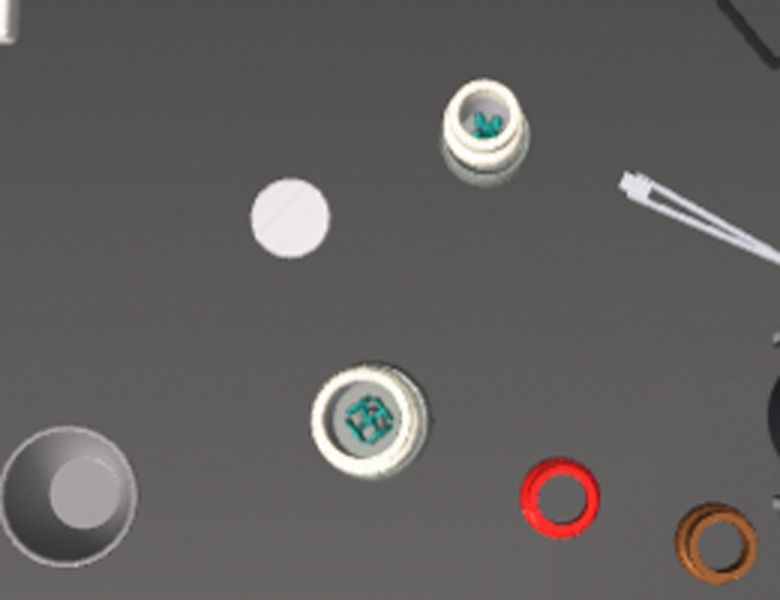

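The top view shows the collars on the small assembly at about (485,125) and the large one at (365,420). Their rims measure 0.0874 and 0.1035 m, against 0.088 and 0.104 m when fully home. The bowl and tin have not moved, so I'm handing in.

```bash
python3 -c "
from workcell import order,env
print(order.hand_in()); print(env.get_state()['clock'])"
```

```text
the job is handed in; nothing more can be done
None
the job is handed in; nothing more can be done
```

Both flasks are standing in their own bases and both white collars are fully down on them. I handed the job in at about 33 s of the 122 s; `order.hand_in()` gives no verdict.

- **Order of work:** I seated the small flask, then the large flask. Only after both were home did I fit the small collar and then the large one. Each was lowered to a contact of about 6 N before I let go.
- **Flasks:** rims measured 0.0611 and 0.0772 m (top camera), against 0.062 and 0.078 m when seated.
- **Collars:** rims measured 0.0874 and 0.1035 m (top camera), against 0.088 and 0.104 m when home. They sit within about 1.5 mm of their flask axes, and both look upright.
- **Bowl and tin:** neither moved by more than about 0.5 mm in the top view.
- **Trees:** no sign of a knock in the wrist force or the pictures.

**Checks that disagreed or failed:**
- The two cameras differ by about 2–3 mm, which fits their calibration error. I aligned each part by relative measurements within one camera.
- The first outline fits of the bases were poor, so I redid them before placing anything.
- The side camera could not see the tin at the end because the arm was in the way.

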